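# Crank the bolt wash slide to its mark and pin it

### The arm

A 7-joint arm with a two-finger parallel gripper is mounted at the origin on the work surface. World frame = base frame: x ahead of the robot, y to its left, z up, the work surface at z = 0. Lengths are in mm, angles in degrees, forces in N, time in s.
With the tool pointing down it reaches from about 425 to 800 mm from the base axis. Payload 8.3 kg.
Tool frame: the origin (TCP) lies at the very end of the fingers, on their centre line; the grasp point (between the pads) lies 19 mm behind it; z points along the fingers, y is the direction in which the jaws open and shut (so a half turn about z gives the same grasp; the last joint's range is limited). The gripper opens to 85 mm and grips with 20 to 120 N. Pads are 22 mm wide; open, the fingers measure 114 mm over their backs; the gripper's body (76 mm by 85 mm) begins 54 mm behind the grasp point. The pads swing forward as they close: fully open they stand 13 mm farther back than shut.
Start: joints at [-67.832, 21.967, 0.94, 78.501, -0.361, 79.538, -2.664], TCP at [271.689, 562.839, 231.279] pointing down, gripper open.
Joint ranges: [-169.22, 169.22], [-14.56, 117.87], [-87.37, 89.26], [10.42, 133.3], [-82.24, 262.24], [0.94, 117.77], [-172.7, 172.7]. Speed limits (degrees/s): [136.94, 136.94, 172.46, 172.46, 180, 180, 180].

### API

Orientations are given as [roll, pitch, yaw] about the fixed x, y, z axes, in that order (R = Rz(yaw) Ry(pitch) Rx(roll)).
In Python, from rig import get_state, grab_frame, order, nets gives the robot as it stands.
- The arm moves only by the tool play_rows, never from a script. Its argument "motion" is text: rows parted by semicolons, each of 6 numbers parted by spaces: the shift along the tool's x, y, z in units of 0.2 m (1.0 is 0.2 m), then the turn, a rotation vector about the tool's x, y, z in units of pi rad (1.0 is pi rad). A call has 1 to 10 rows; each row is the pose to reach, as a shift and turn from the pose commanded when the call began, along the tool's axes at that moment, turning the shorter way round; what a row does not reach only later rows make up. A row lasts 1/10 s, in which the tool goes at most 50 mm and 8.59 degrees, less where a joint would pass 70% of its speed; a pose out of reach is approached as far as the arm can. A call with a number of a shift or a turn outside -1 to 1 is refused whole. A call with a gripper value outside its range is refused whole. "hand" is the opening, from 0 (shut) to 1 (fully open), set as the call begins (left out, the last holds). The fingers move at their own pace and stop on an object; "grip_force" is the grip in N (left out, the last holds). Time passes only in rows, so rows that repeat a pose let the fingers close. It gives the time, the measured TCP pose, the force and the opening at its end, in the units of the state.
- get_state(): the state, without advancing time (a new reading comes with each control period).
- grab_frame(name): name is "scene" or "top" or "wrist"; returns a dict with "pixels" (480x640x3 uint8, blue, green, red), "intrinsics" (3x3 intrinsics, pixels), "world_to_cam" (4x4, takes a point from world to camera coordinates). Camera axes: x right, y down, z forward; pixel columns grow to the right and rows downward; lengths in mm; the calibration is good to about 2 mm. The wrist camera is an equidistant fisheye: a pixel r from the principal point sees the ray r / f radians off the axis. A picture is of the moment at which its call begins. There is no depth.
- order.finish_job(): hands the job in, once; it reports no verdict.
Trained networks look in the newest picture that a camera, given by its name, has taken for a name from the list of things; names that differ only in an ending like _2 or _b are one class to them, and where a whole thing is asked for, a point or a joint stands for the part that bears it (a point fixed in the world has none). Each returns a list of dicts, best first, with "confidence" (0 to 1); they miss things now and then, are a little off and sometimes report something else, mostly with a low value. They report only what shows in the picture. A call takes as long as a camera call. They do not tell look-alikes from the thing itself.
- nets.recognise(camera, label): "point" ([x, y, z] in mm, in world coordinates, good to about 4 mm: the middle of the surface that is visible of it).
- nets.tip_of(camera, label): "point" ([x, y, z] in mm, in world coordinates, good to about 4 mm: a listed point, or the origin of a listed thing).
The state is a dict: "clock": time; "joint_positions": joint angles; "joint_vel": joint speeds; "joint_efforts": joint torques, N m; "tcp_pos": TCP position; "tcp_rot": TCP orientation; "ft_force": force on the tool from outside, world axes, zero at the start; "torque": the same for the moment, N m; "gripper_width": opening from 0.0 (shut) to 1.0 (fully open).
Only numpy, scipy, OpenCV 4.12 (cv2) and the standard library are available. Lean on these libraries where they do the work, as an engineer would, in place of code of your own. Each camera call takes 0.05 s, during which the arm holds its last target. There are 200 camera calls.

### The job

Crank the handwheel of the wash slide until the pointer of the slide's tongue stands at the one long mark of the scale plate, so that the two holes line up. Then take the lock pin from its stand and, holding it, push it down through the tongue and the scale plate until its collar sits on the tongue, and let go of it. Leave the two nuts and the brush head where they lie.

Things in the scene. Friction and masses are not known exactly. Their poses are not given: they have to be found in the camera images.
- bed: the grey bed of the wash slide, fixed to the counter, 420 mm long along its y, 140 mm wide along its x; origin at the centre of its underside on the counter. A grey gearbox (100 x 100 mm, top at 76 mm) stands at its +y end and carries the handwheel. The slide runs along the bed's -y.
- wheel_axis (a point): centre of the upper face of the flat handwheel, on its upright axis, 97 mm above the counter. The wheel is a steel disc of 140 mm diameter and 10 mm thickness with a raised rim (4 mm) and a hub of 40 mm diameter rising 11 mm above that face.
- crank_handle (a point): centre of the top of the crank handle: an upright black round post, 20 mm in diameter, standing 60 mm up from the wheel's face (top 157 mm above the counter), 55 mm from the wheel's axis; it does not spin on its own. Pushing it sideways round the axis needs about 3 N; the wheel stays where it is left.
- wheel (a joint): angle of the handwheel (rad), growing clockwise seen from above; 0 to 24.1. One clockwise turn moves the slide 30 mm along the bed's -y, away from the wheel, and turning it back returns the slide. At 0 the handle lies to the bed's -y of the axis.
- carriage (a joint): travel of the slide from the wheel end (m), 0 to 0.115, = 0.030 x wheel angle / (2 pi).
- tongue_hole (a point): centre of the upper mouth of the hole (18 mm diameter) in the slide's steel tongue, 60 mm above the counter. The slide is a steel block 130 x 100 mm with a bronze bolt clamped lengthwise on V-blocks (highest 98 mm above the counter); the tongue, 50 mm wide and 12 mm thick, sticks out 60 mm from the block's side to the bed's +x, 100 mm hole offset from the bed's centre line, and ends in a 6 mm wide pointer with a dark line. Axes as the bed's.
- scale_hole (a point): centre of the upper mouth of the hole (18 mm diameter, right through) in the scale plate, 44 mm above the counter, 4 mm below the tongue's underside when they overlap. The scale plate is a fixed aluminium block, 90 mm (x) by 100 mm (y) by 44 mm, beside the bed; its top has one long, 3 mm wide dark mark through the hole along x and short thinner ticks every 10 mm to either side. The slide is at the mark when tongue_hole lies straight above scale_hole. Axes as the bed's.
- pin: the steel lock pin, upright in its stand, 106 mm long, 0.22 kg; origin at the centre of its tip, z up along it. Shank 14 mm in diameter with a 14 mm long taper to 6 mm at the tip; a collar 32 mm in diameter from 50 to 56 mm; above it a round dark grip 22 mm in diameter up to 106 mm.
- pin_collar (a point): centre of the underside of the pin's collar, 50 mm above its tip. It rests on the stand at the start, and on the tongue when the pin is home.
- pin_tip (a point): centre of the pin's tip.
- stand: fixed dark wooden block, 80 x 80 x 55 mm, with an upright through hole of 18 mm in which the pin stands; origin at the centre of its underside. Off to its -y side, its middle at least 250 mm away, stands a fixed drain pan with a funnel in a rack, 240 mm high, not part of the job.
- nut_a: loose blackened steel hex nut, 75 mm across flats, 38 mm high, lying flat; origin at the centre of its underside.
- nut_b: the other, equal nut.
- brush_head: loose brass cup brush head, 76 mm in diameter, 70 mm high with its hub; origin at the centre of its underside.
Things that resemble listed ones, but are neither listed nor needed, are in the scene too. What is shaped like the part that bears scale_hole but pink or purple is not meant.

How it is judged:
By the outcome, as a careful person would: the job done as asked, in the order asked, and still so for the second after the job is handed in, with the robot touching nothing.
It also fails if it takes over 72 s, if anything falls off the work surface, if the arm or the gripper's body presses on something with over 40 N, if the wrist force passes 120 N, or if a joint passes its speed limit or range.

## Working session

There is one attempt and no reset: what is moved stays moved. The work goes in short steps, Python scripts to look and compute and a tool call to move; the robot and the scene stay as the last step left them, time stands still between calls to the robot, and variables do not carry over. Pictures are saved under pics/ and viewed, about 8 in all and at most 12, crops included, and the job is handed in when it is done.

Besides the shell and the picture viewer there is one more tool, called as a command line: name --argument value ..., lists and objects as JSON in quotes. play_rows: Moves the arm, as the interface text tells. Shifts and turns lie within -1 to 1; 1 stands for 0.2 m of shift or pi rad of turn. Its arguments: {"type":"object","properties":{"motion":{"type":"string"},"hand":{"type":"number"},"grip_force":{"type":"number"}},"required":["motion"]}

```bash
ls; mkdir -p pics
python3 - <<'E'
from rig import get_state, grab_frame, order, nets
import cv2
s=get_state();print(s['clock'],s['tcp_pos'],s['tcp_rot'],s['gripper_width'])
for c in ['scene','top']:
    f=grab_frame(c);cv2.imwrite(f'pics/{c}0.png',f['pixels'])
    print(c,f['intrinsics'],f['world_to_cam'])
    for l in ['bed','wheel_axis','crank_handle','tongue_hole','scale_hole','pin','pin_collar','stand','nut_a','brush_head']:
        print(l,[([round(v) for v in d['point']],round(d['confidence'],2)) for d in nets.tip_of(c,l)[:4]])
E
```

```text
pics
0.0 [271.5044443  562.3961718  230.27116888] [-1.79887311e+02  4.42928038e-03  1.54232863e+02] 1.0007008317341342
scene [[623.74191124   0.         311.42713438]
 [  0.         623.74191124 241.07043489]
 [  0.           0.           1.        ]] [[ 8.56505168e-01  5.16127648e-01 -3.33872231e-03 -4.70058402e+02]
 [ 3.57079616e-01 -5.97213599e-01 -7.18213105e-01 -1.60129915e+02]
 [-3.72683572e-01  6.13961047e-01 -6.95815197e-01  1.41246973e+03]
 [ 0.00000000e+00  0.00000000e+00  0.00000000e+00  1.00000000e+00]]
bed [([535, 8, 0], 0.56)]
wheel_axis [([553, 171, 96], 0.96)]
crank_handle [([605, 192, 158], 0.68)]
tongue_hole [([633, -20, 64], 0.61)]
scale_hole [([332, -156, 43], 0.93), ([785, -107, 44], 0.81), ([622, -84, 46], 0.71), ([496, -333, 8], 0.29)]
pin [([498, -332, 11], 0.6)]
pin_collar [([498, -328, 54], 0.91)]
stand [([496, -330, -1], 0.87), ([538, 10, 0], 0.48), ([602, 190, 156], 0.38)]
nut_a [([777, 82, -3], 0.67), ([681, -345, 0], 0.64), ([604, 190, 156], 0.45)]
brush_head [([725, 257, -5], 0.76)]
top [[599.78631429   0.         311.60111295]
 [  0.         599.78631429 237.84790106]
 [  0.           0.           1.        ]] [[ 1.04684790e-02 -9.99938148e-01  3.75651367e-03 -6.06388183e+01]
 [-9.96960558e-01 -1.07271988e-02 -7.71658739e-02  6.02514256e+02]
 [ 7.72013979e-02 -2.93728663e-03 -9.97011192e-01  1.42655500e+03]
 [ 0.00000000e+00  0.00000000e+00  0.00000000e+00  1.00000000e+00]]
bed [([535, 11, -4], 0.89)]
wheel_axis [([553, 171, 97], 0.9)]
crank_handle [([776, 83, 5], 0.73), ([603, 190, 159], 0.68), ([633, -23, 66], 0.39)]
tongue_hole [([634, -20, 63], 0.73)]
scale_hole [([326, -160, 43], 0.93), ([629, -83, 43], 0.89), ([788, -112, 44], 0.75)]
pin [([501, -332, 6], 0.59)]
pin_collar [([496, -329, 54], 0.42)]
stand [([501, -329, -4], 0.82), ([688, -354, 0], 0.64), ([551, 170, 97], 0.32)]
nut_a [([684, -354, -1], 0.74)]
brush_head [([720, 258, 1], 0.97)]
```

View pics/scene0.png

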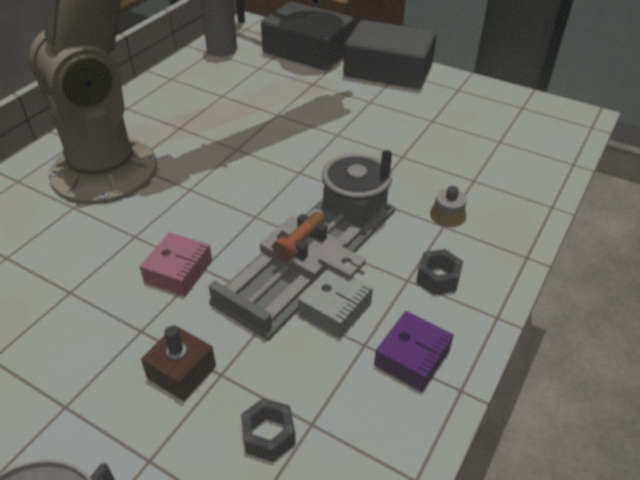

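View pics/top0.png

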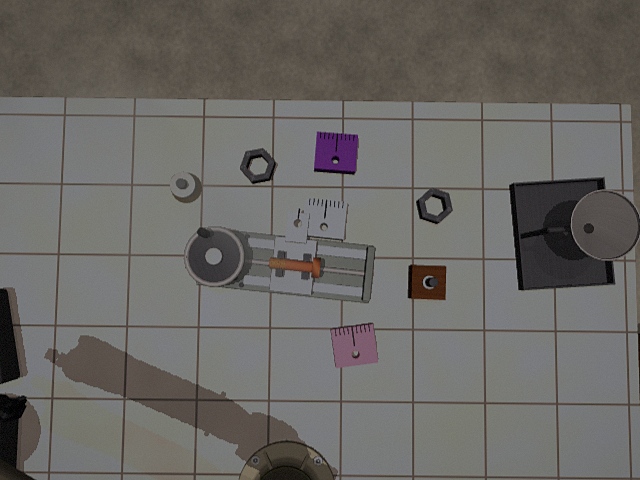

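The top view (x up, y left) shows the grey scale plate, which is the real one, at about pixel (325,220). The tongue hole is at (298,222), the wheel at (213,257), the handle at (204,232) and the pin at (430,282). The slide still needs about 64 mm of travel, a little over 2 turns clockwise. I'll write a small planner helper next.

```bash
cat > h.py <<'E'
import json,os,numpy as np
from scipy.spatial.transform import Rotation as R
F='cmd.json'
def cmd(): return np.array(json.load(open(F))) if os.path.exists(F) else np.array([271.689,562.839,231.279,154.23])
def rot(y): return R.from_euler('xyz',[180,0,y],degrees=True)
def emit(ts):
    """ts: list of (x,y,z,yaw) per row; prints calls of <=10 rows within +-0.2 m"""
    c=cmd();out=[];cur=[];base=c
    last=c
    for t in ts:
        t=np.array(t,float)
        s=rot(base[3]).inv().apply(t[:3]-base[:3])/200; w=-(t[3]-base[3])/180
        if len(cur)==10 or abs(s).max()>1 or abs(w)>1:
            out.append(cur);cur=[];base=last
            s=rot(base[3]).inv().apply(t[:3]-base[:3])/200; w=-(t[3]-base[3])/180
        s=np.round(s,3);w=round(w,3)
        cur.append((*s,w)); last=np.r_[base[:3]+rot(base[3]).apply(s*200),base[3]-180*w]
    out.append(cur)
    for k in out: print('; '.join('%g %g %g 0 0 %g'%tuple(np.array(r)+0.) for r in k),'\n')
    json.dump(list(last),open(F,'w')); print('end',last.round(1))
def line(ts,step=48,ang=8.5):
    c=cmd();o=[]
    for t in ts:
        t=np.array(t,float);n=int(max(1,np.ceil(np.linalg.norm(t[:3]-c[:3])/step),np.ceil(abs(t[3]-c[3])/ang)))
        o+=[c+(t-c)*i/n for i in range(1,n+1)];c=t
    return o
E
python3 -c "
from h import *
emit(line([(604,191,215,201.4)],45)+[(604,191,215,201.4)])"
```

```text
-0.192 -0.079 0.007 0 0 -0.022; -0.384 -0.159 0.014 0 0 -0.044; -0.576 -0.238 0.02 0 0 -0.066; -0.768 -0.317 0.027 0 0 -0.087; -0.96 -0.397 0.034 0 0 -0.109 

-0.155 -0.139 0.007 0 0 -0.022; -0.309 -0.278 0.013 0 0 -0.044; -0.463 -0.417 0.02 0 0 -0.066; -0.617 -0.557 0.027 0 0 -0.088; -0.772 -0.696 0.034 0 0 -0.109; -0.926 -0.835 0.041 0 0 -0.131 

-0.086 -0.189 0.006 0 0 -0.022; -0.086 -0.189 0.006 0 0 -0.022 

end [604.1 191.1 215.1 201.4]
```

play_rows --motion "-0.192 -0.079 0.007 0 0 -0.022; -0.384 -0.159 0.014 0 0 -0.044; -0.576 -0.238 0.02 0 0 -0.066; -0.768 -0.317 0.027 0 0 -0.087; -0.96 -0.397 0.034 0 0 -0.109" --hand 0.5

```text
clock: 1.6
tcp_pos: [411.0, 406.5, 224.6]
tcp_rot: [180.0, 0.0, 174.0]
ft_force: [1.0, 0.0, 1.3]
gripper_width: 0.499
```

play_rows --motion "-0.155 -0.139 0.007 0 0 -0.022; -0.309 -0.278 0.013 0 0 -0.044; -0.463 -0.417 0.02 0 0 -0.066; -0.617 -0.557 0.027 0 0 -0.088; -0.772 -0.696 0.034 0 0 -0.109; -0.926 -0.835 0.041 0 0 -0.131"

```text
clock: 2.2
tcp_pos: [577.3, 220.6, 216.4]
tcp_rot: [180.0, 0.0, -162.4]
ft_force: [1.0, 0.6, 0.3]
gripper_width: 0.499
```

play_rows --motion "-0.086 -0.189 0.006 0 0 -0.022; -0.086 -0.189 0.006 0 0 -0.022; -0.086 -0.189 0.006 0 0 -0.022"

```text
clock: 2.5
tcp_pos: [604.6, 189.7, 214.7]
tcp_rot: [-180.0, -0.0, -158.8]
ft_force: [0.2, 0.8, 0.4]
gripper_width: 0.502
```

Run:
```python
from rig import *
import cv2,numpy as np
s=get_state();print(s['clock'],s['tcp_pos'],s['joint_positions'][6])
for c in ['wrist','top','scene']:
    f=grab_frame(c);cv2.imwrite(f'pics/{c}1.png',f['pixels'])
    if c=='wrist': print(f['intrinsics'],f['world_to_cam'])
    for l in ['wheel_axis','crank_handle','tongue_hole','scale_hole']:
        print(c,l,[([round(v,1) for v in d['point']],round(d['confidence'],2)) for d in nets.tip_of(c,l)[:3]])
```

```text
2.5 [604.5800637  189.72868426 214.73076134] 93.26419245849478
[[371.64829954   0.         317.68809998]
 [  0.         371.64829954 234.47866515]
 [  0.           0.           1.        ]] [[-3.61128904e-01  9.32515660e-01 -6.76944128e-04  4.22635732e+01]
 [ 8.86414989e-01  3.43501060e-01  3.10282916e-01 -6.35453445e+02]
 [ 2.89576209e-01  1.11452076e-01 -9.50644020e-01  1.69095979e+02]
 [ 0.00000000e+00  0.00000000e+00  0.00000000e+00  1.00000000e+00]]
wrist wheel_axis [([551.2, 170.9, 96.0], 0.94)]
wrist crank_handle [([603.4, 189.9, 156.5], 0.96)]
wrist tongue_hole [([637.2, -18.3, 58.0], 0.95), ([536.6, 9.5, 2.7], 0.73)]
wrist scale_hole [([629.2, -83.1, 42.2], 0.95), ([787.1, -106.4, 44.3], 0.77)]
top wheel_axis [([551.3, 171.2, 100.9], 0.61)]
top crank_handle [([722.6, 258.7, -0.5], 0.6), ([602.3, 187.1, 159.9], 0.58), ([502.3, -330.3, -2.3], 0.33)]
top tongue_hole [([632.9, -20.3, 65.6], 0.71)]
top scale_hole [([784.9, -108.2, 41.8], 0.91), ([323.6, -158.5, 40.9], 0.84), ([628.0, -81.8, 43.8], 0.67)]
scene wheel_axis [([549.0, 168.2, 96.7], 0.64)]
scene crank_handle [([636.8, -20.0, 63.2], 0.71), ([602.8, 188.3, 154.7], 0.64)]
scene tongue_hole [([635.2, -21.4, 61.8], 0.61)]
scene scale_hole [([327.8, -159.3, 42.2], 0.92), ([624.2, -83.8, 45.0], 0.77), ([787.2, -108.3, 45.6], 0.57)]
```

View pics/wrist1.png

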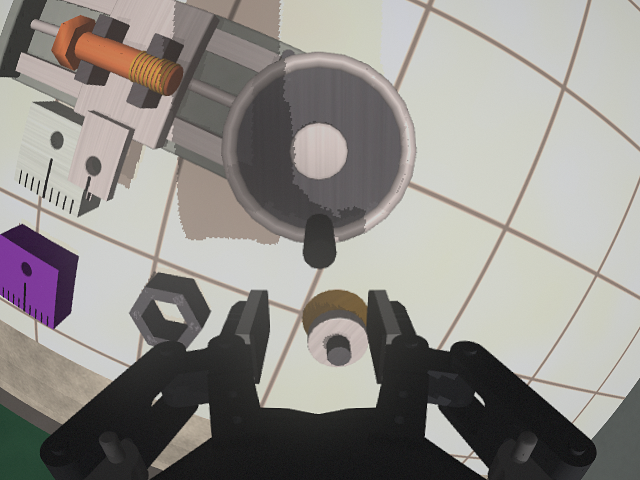

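The wrist view shows the hub top at about (319,151), the handle top at (319,255), the tongue hole at (93,165) and the scale hole at (57,140). I'll back-project these pixels as a cross-check on the networks.

```bash
cat >> h.py <<'E'
def ray(f,u,v,z):
    K=f['intrinsics'];T=np.array(f['world_to_cam']);d=np.array([u-K[0][2],v-K[1][2]])/K[0][0];r=np.hypot(*d)
    c=np.r_[d/r*np.sin(r),np.cos(r)];d=T[:3,:3].T@c;o=-T[:3,:3].T@T[:3,3]
    return o+d*(z-o[2])/d[2]
E
python3 - <<'E'
from h import *;from rig import *
f=grab_frame('wrist')
for n,u,v,z in [('hub',319.5,151.5,108),('handle',319,256,157),('tongue',93,165.5,60),('scale',57,140,44)]: print(n,ray(f,u,v,z).round(1))
E
```

```text
hub [550.4 170.6 108. ]
handle [602.4 190.4 157. ]
tongue [633.  -19.1  60. ]
scale [627.2 -80.5  44. ]
```

```bash
cat >> h.py <<'E'
C=np.array([551,170.8])
def hp(phi,z=120): return (C[0]+55*np.cos(np.radians(phi)),C[1]+55*np.sin(np.radians(phi)),z)
def crank(p0,p1,y0,y1,n,z=120): return [(*hp(p0+(p1-p0)*i/n,z),y0+(y1-y0)*i/n) for i in range(1,n+1)]
E
python3 - <<'E'
from h import *
emit(line([(*hp(20.4),200.4)],40)+[(*hp(20.4),200.4)])
emit(crank(20.4,-259.6,200.4,-48,30))
E
```

```text
0.003 -0.001 0.158 0 0 0.002; 0.006 -0.002 0.317 0 0 0.004; 0.009 -0.002 0.475 0 0 0.006; 0.009 -0.002 0.475 0 0 0.006 

end [602.5 190.  120.1 200.3]
0.004 -0.045 0 0 0 0.045; 0.014 -0.088 0 0 0 0.092; 0.032 -0.13 0 0 0 0.138; 0.056 -0.167 0 0 0 0.184; 0.086 -0.201 0 0 0 0.23; 0.121 -0.229 0 0 0 0.276; 0.16 -0.251 0 0 0 0.322; 0.202 -0.266 0 0 0 0.367; 0.246 -0.274 0 0 0 0.414; 0.291 -0.275 0 0 0 0.459 

0.011 -0.043 0 0 0 0.046; 0.03 -0.083 0 0 0 0.092; 0.055 -0.121 0 0 0 0.139; 0.086 -0.153 0 0 0 0.184; 0.121 -0.18 0 0 0 0.23; 0.161 -0.201 0 0 0 0.276; 0.203 -0.216 0 0 0 0.323; 0.247 -0.223 0 0 0 0.368; 0.292 -0.223 0 0 0 0.415; 0.336 -0.216 0 0 0 0.46 

0.02 -0.04 0 0 0 0.047; 0.046 -0.077 0 0 0 0.092; 0.077 -0.109 0 0 0 0.138; 0.113 -0.135 0 0 0 0.184; 0.153 -0.156 0 0 0 0.23; 0.196 -0.169 0 0 0 0.277; 0.24 -0.175 0 0 0 0.322; 0.285 -0.174 0 0 0 0.368; 0.329 -0.166 0 0 0 0.414; 0.371 -0.151 0 0 0 0.46 

end [541.1 224.9 120.1 -47.9]
```

play_rows --motion "0.003 -0.001 0.158 0 0 0.002; 0.006 -0.002 0.317 0 0 0.004; 0.009 -0.002 0.475 0 0 0.006; 0.009 -0.002 0.475 0 0 0.006" --hand 0.36 --grip_force 20

```text
clock: 3.7
tcp_pos: [599.5, 189.0, 115.2]
tcp_rot: [-180.0, -0.5, -159.7]
ft_force: [-1.1, -0.6, 0.5]
gripper_width: 0.361
```

play_rows --motion "0.004 -0.045 0 0 0 0.045; 0.014 -0.088 0 0 0 0.092; 0.032 -0.13 0 0 0 0.138; 0.056 -0.167 0 0 0 0.184; 0.086 -0.201 0 0 0 0.23; 0.121 -0.229 0 0 0 0.276; 0.16 -0.251 0 0 0 0.322; 0.202 -0.266 0 0 0 0.367; 0.246 -0.274 0 0 0 0.414; 0.291 -0.275 0 0 0 0.459" --hand 0.29

```text
clock: 4.7
tcp_pos: [569.0, 118.3, 122.8]
tcp_rot: [179.7, 0.1, 117.3]
ft_force: [5.5, -0.2, -0.0]
gripper_width: 0.294
```

play_rows --motion "0.011 -0.043 0 0 0 0.046; 0.03 -0.083 0 0 0 0.092; 0.055 -0.121 0 0 0 0.139; 0.086 -0.153 0 0 0 0.184; 0.121 -0.18 0 0 0 0.23; 0.161 -0.201 0 0 0 0.276; 0.203 -0.216 0 0 0 0.323; 0.247 -0.223 0 0 0 0.368; 0.292 -0.223 0 0 0 0.415; 0.336 -0.216 0 0 0 0.46"

```text
clock: 5.7
tcp_pos: [498.8, 157.4, 122.3]
tcp_rot: [180.0, -0.1, 34.5]
ft_force: [1.5, -2.9, 2.1]
gripper_width: 0.291
```

play_rows --motion "0.02 -0.04 0 0 0 0.047; 0.046 -0.077 0 0 0 0.092; 0.077 -0.109 0 0 0 0.138; 0.113 -0.135 0 0 0 0.184; 0.153 -0.156 0 0 0 0.23; 0.196 -0.169 0 0 0 0.277; 0.24 -0.175 0 0 0 0.322; 0.285 -0.174 0 0 0 0.368; 0.329 -0.166 0 0 0 0.414; 0.371 -0.151 0 0 0 0.46"

```text
clock: 6.7
tcp_pos: [541.9, 225.0, 122.0]
tcp_rot: [-180.0, 0.0, -48.2]
ft_force: [-1.7, -5.5, 3.5]
gripper_width: 0.288
```

Run:
```python
from h import *;from rig import *
s=get_state();print(s['clock'],s['tcp_pos'],s['tcp_rot'],s['ft_force'],s['joint_positions'][6])
for c in ['wrist','scene']:
    grab_frame(c)
    for l in ['crank_handle','tongue_hole']: print(c,l,[(np.round(d['point'],1),round(d['confidence'],2)) for d in nets.tip_of(c,l)[:2]])
# lift, unwind 300, lower;  lag +31.6 -> -28.4
emit(line([(*hp(-259.6,185),-47.9)],30))
p=hp(-259.6,185)
emit(line([(*p,252.1)])); emit(line([(*hp(-259.6),252.1)],30)+[(*hp(-259.6),252.1)])
```

```text
6.7 [541.88611943 224.95588699 122.04960312] [-1.79951972e+02  1.28805593e-02 -4.82088770e+01] [-1.66881149 -5.46213218  3.48134767] -144.5226382055854
wrist crank_handle [(array([538.6, 223.3, 157.5]), 0.65)]
wrist tongue_hole []
scene crank_handle [(array([541.7, 223.1, 156.8]), 0.74), (array([ 681.9, -349.4,    2.2]), 0.6)]
scene tongue_hole [(array([633.9, -43.7,  64. ]), 0.91), (array([ 499.6, -329.1,   53.4]), 0.71)]
0 0 -0.108 0 0 0; 0 0 -0.216 0 0 0; 0 0 -0.325 0 0 0 

end [541.1 224.9 185.1 -47.9]
0 0 0 0 0 -0.046; 0 0 0 0 0 -0.093; 0 0 0 0 0 -0.139; 0 0 0 0 0 -0.185; 0 0 0 0 0 -0.231; 0 0 0 0 0 -0.278; 0 0 0 0 0 -0.324; 0 0 0 0 0 -0.37; 0 0 0 0 0 -0.417; 0 0 0 0 0 -0.463 

0 0 0 0 0 -0.046; 0 0 0 0 0 -0.093; 0 0 0 0 0 -0.139; 0 0 0 0 0 -0.185; 0 0 0 0 0 -0.231; 0 0 0 0 0 -0.278; 0 0 0 0 0 -0.324; 0 0 0 0 0 -0.37; 0 0 0 0 0 -0.417; 0 0 0 0 0 -0.463 

0 0 0 0 0 -0.046; 0 0 0 0 0 -0.093; 0 0 0 0 0 -0.139; 0 0 0 0 0 -0.185; 0 0 0 0 0 -0.231; 0 0 0 0 0 -0.278; 0 0 0 0 0 -0.324; 0 0 0 0 0 -0.37; 0 0 0 0 0 -0.417; 0 0 0 0 0 -0.463 

0 0 0 0 0 -0.046; 0 0 0 0 0 -0.093; 0 0 0 0 0 -0.139; 0 0 0 0 0 -0.185; 0 0 0 0 0 -0.231; 0 0 0 0 0 -0.278 

end [541.1 224.9 185.1 252.2]
0 0 0.108 0 0 0; 0 0 0.217 0 0 0; 0 0 0.325 0 0 0; 0 0 0.325 0 0 0 

end [541.1 224.9 120.1 252.2]
```

play_rows --motion "0 0 -0.108 0 0 0; 0 0 -0.216 0 0 0; 0 0 -0.325 0 0 0" --hand 0.36

```text
clock: 7.3
tcp_pos: [540.7, 225.0, 186.1]
tcp_rot: [-180.0, 0.0, -47.7]
ft_force: [0.1, 0.1, -0.5]
gripper_width: 0.36
```

play_rows --motion "0 0 0 0 0 -0.046; 0 0 0 0 0 -0.093; 0 0 0 0 0 -0.139; 0 0 0 0 0 -0.185; 0 0 0 0 0 -0.231; 0 0 0 0 0 -0.278; 0 0 0 0 0 -0.324; 0 0 0 0 0 -0.37; 0 0 0 0 0 -0.417; 0 0 0 0 0 -0.463"

```text
clock: 8.3
tcp_pos: [540.8, 225.0, 185.6]
tcp_rot: [-180.0, -0.0, 35.9]
ft_force: [-1.4, 0.1, 0.2]
gripper_width: 0.361
```

play_rows --motion "0 0 0 0 0 -0.046; 0 0 0 0 0 -0.093; 0 0 0 0 0 -0.139; 0 0 0 0 0 -0.185; 0 0 0 0 0 -0.231; 0 0 0 0 0 -0.278; 0 0 0 0 0 -0.324; 0 0 0 0 0 -0.37; 0 0 0 0 0 -0.417; 0 0 0 0 0 -0.463"

```text
clock: 9.3
tcp_pos: [540.9, 224.9, 185.6]
tcp_rot: [180.0, -0.0, 119.3]
ft_force: [-0.7, 0.9, -0.0]
gripper_width: 0.361
```

play_rows --motion "0 0 0 0 0 -0.046; 0 0 0 0 0 -0.093; 0 0 0 0 0 -0.139; 0 0 0 0 0 -0.185; 0 0 0 0 0 -0.231; 0 0 0 0 0 -0.278; 0 0 0 0 0 -0.324; 0 0 0 0 0 -0.37; 0 0 0 0 0 -0.417; 0 0 0 0 0 -0.463"

```text
clock: 10.3
tcp_pos: [540.9, 224.9, 185.7]
tcp_rot: [-180.0, 0.0, -157.4]
ft_force: [-1.1, 0.1, 0.5]
gripper_width: 0.359
```

play_rows --motion "0 0 0 0 0 -0.046; 0 0 0 0 0 -0.093; 0 0 0 0 0 -0.139; 0 0 0 0 0 -0.185; 0 0 0 0 0 -0.231; 0 0 0 0 0 -0.278; 0 0 0 0 0 -0.278"

```text
clock: 11.0
tcp_pos: [541.0, 224.9, 185.7]
tcp_rot: [-180.0, 0.0, -107.6]
ft_force: [-0.6, 0.1, 0.7]
gripper_width: 0.363
```

Run:
```python
from h import *;from rig import *
import cv2
s=get_state();print(s['clock'],s['tcp_pos'],s['tcp_rot'],s['joint_positions'][6])
f=grab_frame('wrist');cv2.imwrite('pics/wrist2.png',f['pixels'])
for l in ['crank_handle','tongue_hole','wheel_axis','scale_hole']: print(l,[(np.round(d['point'],1),round(d['confidence'],2)) for d in nets.tip_of('wrist',l)[:2]])
emit(crank(-259.6,-619.6,252.2,-47.8,36))
```

```text
11.0 [540.9882575  224.85833498 185.66713666] [-1.79968309e+02  2.52311223e-02 -1.07588604e+02] 137.30951021177538
crank_handle [(array([541.4, 226.2, 154. ]), 0.58)]
tongue_hole []
wheel_axis [(array([550.7, 170.4,  95.3]), 0.56)]
scale_hole []
-0.019 -0.044 0 0 0 0.046; -0.03 -0.09 0 0 0 0.092; -0.032 -0.138 0 0 0 0.139; -0.027 -0.186 0 0 0 0.185; -0.013 -0.232 0 0 0 0.231; 0.009 -0.275 0 0 0 0.278; 0.037 -0.313 0 0 0 0.324; 0.072 -0.346 0 0 0 0.37; 0.112 -0.372 0 0 0 0.416; 0.156 -0.391 0 0 0 0.463 

-0.005 -0.048 0 0 0 0.046; -0.003 -0.096 0 0 0 0.092; 0.008 -0.142 0 0 0 0.139; 0.028 -0.186 0 0 0 0.185; 0.054 -0.226 0 0 0 0.231; 0.087 -0.261 0 0 0 0.277; 0.125 -0.29 0 0 0 0.324; 0.168 -0.311 0 0 0 0.37; 0.214 -0.325 0 0 0 0.416; 0.262 -0.33 0 0 0 0.463 

0.008 -0.047 0 0 0 0.046; 0.024 -0.092 0 0 0 0.092; 0.048 -0.134 0 0 0 0.139; 0.079 -0.17 0 0 0 0.185; 0.116 -0.201 0 0 0 0.231; 0.158 -0.225 0 0 0 0.277; 0.203 -0.241 0 0 0 0.324; 0.25 -0.249 0 0 0 0.37; 0.298 -0.249 0 0 0 0.416; 0.345 -0.241 0 0 0 0.463 

0.022 -0.043 0 0 0 0.046; 0.05 -0.081 0 0 0 0.092; 0.085 -0.114 0 0 0 0.139; 0.125 -0.14 0 0 0 0.185; 0.169 -0.159 0 0 0 0.231; 0.216 -0.17 0 0 0 0.277 

end [541.1 224.8 120.1 -47.7]
```

play_rows --motion "0 0 0.108 0 0 0; 0 0 0.217 0 0 0; 0 0 0.325 0 0 0; 0 0 0.325 0 0 0"

```text
clock: 11.65
tcp_pos: [539.1, 224.1, 116.9]
tcp_rot: [179.8, -0.2, -107.9]
ft_force: [0.1, -0.6, 0.3]
gripper_width: 0.361
```

play_rows --motion "-0.019 -0.044 0 0 0 0.046; -0.03 -0.09 0 0 0 0.092; -0.032 -0.138 0 0 0 0.139; -0.027 -0.186 0 0 0 0.185; -0.013 -0.232 0 0 0 0.231; 0.009 -0.275 0 0 0 0.278; 0.037 -0.313 0 0 0 0.324; 0.072 -0.346 0 0 0 0.37; 0.112 -0.372 0 0 0 0.416; 0.156 -0.391 0 0 0 0.463" --hand 0.29

```text
clock: 12.65
tcp_pos: [607.5, 173.4, 122.0]
tcp_rot: [179.8, 0.2, 168.5]
ft_force: [4.3, 4.6, -0.8]
gripper_width: 0.286
```

play_rows --motion "-0.005 -0.048 0 0 0 0.046; -0.003 -0.096 0 0 0 0.092; 0.008 -0.142 0 0 0 0.139; 0.028 -0.186 0 0 0 0.185; 0.054 -0.226 0 0 0 0.231; 0.087 -0.261 0 0 0 0.277; 0.125 -0.29 0 0 0 0.324; 0.168 -0.311 0 0 0 0.37; 0.214 -0.325 0 0 0 0.416; 0.262 -0.33 0 0 0 0.463"

```text
clock: 13.65
tcp_pos: [543.3, 116.0, 122.1]
tcp_rot: [179.8, -0.1, 85.0]
ft_force: [3.7, -2.1, 1.3]
gripper_width: 0.287
```

play_rows --motion "0.008 -0.047 0 0 0 0.046; 0.024 -0.092 0 0 0 0.092; 0.048 -0.134 0 0 0 0.139; 0.079 -0.17 0 0 0 0.185; 0.116 -0.201 0 0 0 0.231; 0.158 -0.225 0 0 0 0.277; 0.203 -0.241 0 0 0 0.324; 0.25 -0.249 0 0 0 0.37; 0.298 -0.249 0 0 0 0.416; 0.345 -0.241 0 0 0 0.463"

```text
clock: 14.65
tcp_pos: [499.6, 189.3, 121.4]
tcp_rot: [-180.0, -0.0, 1.7]
ft_force: [2.0, -3.4, -0.9]
gripper_width: 0.29
```

play_rows --motion "0.022 -0.043 0 0 0 0.046; 0.05 -0.081 0 0 0 0.092; 0.085 -0.114 0 0 0 0.139; 0.125 -0.14 0 0 0 0.185; 0.169 -0.159 0 0 0 0.231; 0.216 -0.17 0 0 0 0.277; 0.216 -0.17 0 0 0 0.277"

```text
clock: 15.35
tcp_pos: [542.0, 225.8, 120.9]
tcp_rot: [-179.9, -0.0, -47.8]
ft_force: [1.0, 0.6, 0.3]
gripper_width: 0.291
```

Run:
```python
from h import *;from rig import *
s=get_state();print(s['clock'],s['tcp_pos'],s['tcp_rot'],s['ft_force'])
for c in ['top','scene']:
    grab_frame(c)
    for l in ['crank_handle','tongue_hole','scale_hole']: print(c,l,[(np.round(d['point'],1),round(d['confidence'],2)) for d in nets.tip_of(c,l)[:3]])
# lift, unwind 120, lower
p=hp(-619.6,185)
emit(line([(*p,-47.7)],30)); emit(line([(*p,72.3)])); emit(line([(*hp(-619.6),72.3)],30))
```

```text
15.35 [542.00878588 225.80624276 120.9381462 ] [-1.79943067e+02 -3.25799225e-02 -4.78310351e+01] [1.03743713 0.56400395 0.30370302]
top crank_handle [(array([544.1, 222. , 157.4]), 0.93), (array([537.6,   8.6,  -3.2]), 0.58)]
top tongue_hole []
top scale_hole [(array([627.7, -81.7,  43.2]), 0.87), (array([ 327.6, -160.5,   42.4]), 0.84), (array([ 789.1, -108.1,   46.7]), 0.78)]
scene crank_handle [(array([543.4, 224.6, 154.6]), 0.89)]
scene tongue_hole [(array([631.4, -71.6,  62.9]), 0.81), (array([ 498.3, -330.6,   -0. ]), 0.68), (array([537.2,   7.1,  -1.4]), 0.32)]
scene scale_hole [(array([ 326.7, -159.3,   43.2]), 0.84), (array([620.8, -83.9,  45. ]), 0.69), (array([ 788.7, -107.7,   43.1]), 0.68)]
0 0 -0.108 0 0 0; 0 0 -0.216 0 0 0; 0 0 -0.325 0 0 0 

end [541.1 224.8 185.1 -47.7]
0 0 0 0 0 -0.044; 0 0 0 0 0 -0.089; 0 0 0 0 0 -0.133; 0 0 0 0 0 -0.178; 0 0 0 0 0 -0.222; 0 0 0 0 0 -0.267; 0 0 0 0 0 -0.311; 0 0 0 0 0 -0.356; 0 0 0 0 0 -0.4; 0 0 0 0 0 -0.445 

0 0 0 0 0 -0.044; 0 0 0 0 0 -0.088; 0 0 0 0 0 -0.133; 0 0 0 0 0 -0.177; 0 0 0 0 0 -0.222 

end [541.1 224.8 185.1  72.3]
0 0 0.108 0 0 0; 0 0 0.217 0 0 0; 0 0 0.325 0 0 0 

end [541.1 224.8 120.1  72.3]
```

play_rows --motion "0 0 -0.108 0 0 0; 0 0 -0.216 0 0 0; 0 0 -0.325 0 0 0; 0 0 -0.325 0 0 0" --hand 0.36

```text
clock: 16.15
tcp_pos: [542.6, 224.9, 188.1]
tcp_rot: [-179.7, -0.1, -47.7]
ft_force: [-0.1, 0.2, -0.5]
gripper_width: 0.357
```

Run:
```python
from h import *;from rig import *
import cv2
f=grab_frame('wrist')
for l in ['crank_handle','tongue_hole','wheel_axis','scale_hole']: print(l,[(np.round(d['point'],1),round(d['confidence'],2)) for d in nets.tip_of('wrist',l)[:3]])
g=grab_frame('top')['pixels'];g=cv2.resize(g[180:300,180:380],None,fx=2.5,fy=2.5,interpolation=cv2.INTER_CUBIC)
w=cv2.resize(f['pixels'],(400,300)); 
cv2.imwrite('pics/w3.png',np.vstack([cv2.resize(f['pixels'][:240],(640,240)),cv2.resize(g,(640,360))]))
```

```text
crank_handle [(array([543. , 224. , 156.7]), 0.85)]
tongue_hole []
wheel_axis [(array([553.7, 170.5,  97.1]), 0.87)]
scale_hole []
```

View pics/w3.png

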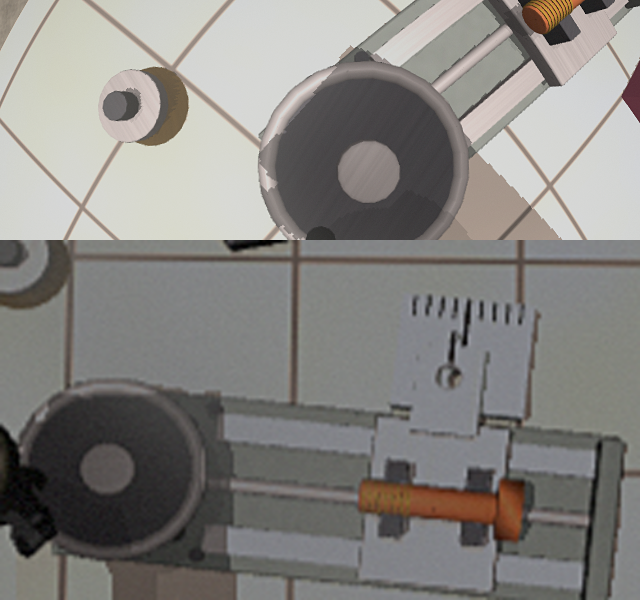

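play_rows --motion "0 0 0 0 0 -0.044; 0 0 0 0 0 -0.089; 0 0 0 0 0 -0.133; 0 0 0 0 0 -0.178; 0 0 0 0 0 -0.222; 0 0 0 0 0 -0.267; 0 0 0 0 0 -0.311; 0 0 0 0 0 -0.356; 0 0 0 0 0 -0.4; 0 0 0 0 0 -0.445"

```text
clock: 17.45
tcp_pos: [540.7, 224.7, 184.3]
tcp_rot: [-180.0, 0.1, 32.7]
ft_force: [-0.1, -0.4, -0.5]
gripper_width: 0.36
```

play_rows --motion "0 0 0 0 0 -0.044; 0 0 0 0 0 -0.088; 0 0 0 0 0 -0.133; 0 0 0 0 0 -0.177; 0 0 0 0 0 -0.222; 0 0 0 0 0 -0.222"

```text
clock: 18.05
tcp_pos: [540.8, 224.6, 184.4]
tcp_rot: [-179.9, 0.0, 72.5]
ft_force: [0.2, 0.7, -1.1]
gripper_width: 0.356
```

play_rows --motion "0 0 0.108 0 0 0; 0 0 0.217 0 0 0; 0 0 0.325 0 0 0; 0 0 0.325 0 0 0"

```text
clock: 18.45
tcp_pos: [538.9, 224.1, 116.7]
tcp_rot: [-179.8, 0.3, 72.1]
ft_force: [-0.6, -0.8, 0.1]
gripper_width: 0.359
```

Run:
```python
from h import *
emit(crank(-619.6,-729.6,72.3,-9.6,13))
p=hp(-729.6,200)
emit(line([(*p,-9.6)],40)); emit(line([(*p,-80)]))
```

```text
0.017 0.037 0 0 0 0.035; 0.027 0.076 0 0 0 0.07; 0.032 0.116 0 0 0 0.105; 0.031 0.157 0 0 0 0.14; 0.024 0.197 0 0 0 0.175; 0.011 0.235 0 0 0 0.21; -0.007 0.271 0 0 0 0.245; -0.031 0.305 0 0 0 0.28; -0.059 0.334 0 0 0 0.315; -0.091 0.359 0 0 0 0.35 

0.001 0.04 0 0 0 0.035; -0.003 0.081 0 0 0 0.07; -0.013 0.12 0 0 0 0.105 

end [605.3 161.6 120.1  -9.6]
0 0 -0.2 0 0 0; 0 0 -0.4 0 0 0 

end [605.3 161.6 200.1  -9.6]
0 0 0 0 0 0.043; 0 0 0 0 0 0.087; 0 0 0 0 0 0.13; 0 0 0 0 0 0.174; 0 0 0 0 0 0.217; 0 0 0 0 0 0.261; 0 0 0 0 0 0.304; 0 0 0 0 0 0.348; 0 0 0 0 0 0.391 

end [605.3 161.6 200.1 -79.9]
```

play_rows --motion "0.017 0.037 0 0 0 0.035; 0.027 0.076 0 0 0 0.07; 0.032 0.116 0 0 0 0.105; 0.031 0.157 0 0 0 0.14; 0.024 0.197 0 0 0 0.175; 0.011 0.235 0 0 0 0.21; -0.007 0.271 0 0 0 0.245; -0.031 0.305 0 0 0 0.28; -0.059 0.334 0 0 0 0.315; -0.091 0.359 0 0 0 0.35" --hand 0.29

```text
clock: 19.45
tcp_pos: [604.8, 188.1, 121.3]
tcp_rot: [-179.9, -0.1, 9.1]
ft_force: [2.4, 5.2, -0.8]
gripper_width: 0.294
```

play_rows --motion "0.001 0.04 0 0 0 0.035; -0.003 0.081 0 0 0 0.07; -0.013 0.12 0 0 0 0.105; -0.013 0.12 0 0 0 0.105"

```text
clock: 19.85
tcp_pos: [606.1, 161.2, 121.4]
tcp_rot: [-180.0, -0.1, -9.8]
ft_force: [0.5, 0.1, 0.4]
gripper_width: 0.29
```

play_rows --motion "0 0 -0.2 0 0 0; 0 0 -0.4 0 0 0; 0 0 -0.4 0 0 0"

```text
clock: 20.15
tcp_pos: [608.0, 161.4, 206.5]
tcp_rot: [-179.8, -0.4, -9.5]
ft_force: [0.9, -0.8, 0.7]
gripper_width: 0.289
```

play_rows --motion "0 0 0 0 0 0.043; 0 0 0 0 0 0.087; 0 0 0 0 0 0.13; 0 0 0 0 0 0.174; 0 0 0 0 0 0.217; 0 0 0 0 0 0.261; 0 0 0 0 0 0.304; 0 0 0 0 0 0.348; 0 0 0 0 0 0.391; 0 0 0 0 0 0.391"

```text
clock: 21.15
tcp_pos: [605.1, 162.0, 199.9]
tcp_rot: [180.0, -0.0, -80.0]
ft_force: [0.6, -0.1, 0.8]
gripper_width: 0.292
```

Run:
```python
from h import *;from rig import *
import cv2
f=grab_frame('wrist')
for l in ['crank_handle','tongue_hole','scale_hole']: print(l,[(np.round(d['point'],1),round(d['confidence'],2)) for d in nets.tip_of('wrist',l)[:3]])
cv2.imwrite('pics/w4.png',f['pixels'])
np.save('w4.npy',{k:f[k] for k in('intrinsics','world_to_cam')},allow_pickle=True)
p=cv2.fisheye.distortPoints
T=np.array(f['world_to_cam']);K=f['intrinsics'];c=(T@[629,-78,52,1])[:3];th=np.arctan2(np.hypot(c[0],c[1]),c[2]);uv=K[0][0]*th*c[:2]/np.hypot(c[0],c[1])+[K[0][2],K[1][2]];print(uv)
u,v=uv.astype(int);u=max(75,min(565,u));v=max(60,v)
cv2.imwrite('pics/w4c.png',cv2.resize(f['pixels'][v-60:v+60,u-75:u+75],None,fx=5,fy=5,interpolation=cv2.INTER_CUBIC));print(u-75,v-60)
```

```text
crank_handle [(array([602.9, 163.5, 159. ]), 0.67)]
tongue_hole []
scale_hole []
[339.33885229 -69.01387624]
264 0
```

View pics/w4c.png

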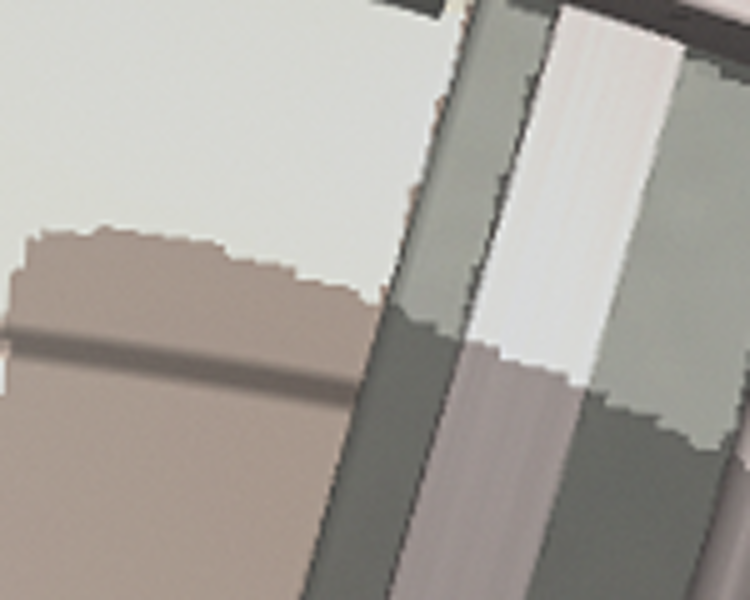

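This crop misses the tongue and shows only the bed edge. I'll move nearer to the tongue and look straight at it.

play_rows --motion "0.23 0.06 0 0 0 0; 0.46 0.07 0 0 0 0; 0.7 0.04 0 0 0 0; 0.7 0.04 0 0 0 0"

```text
clock: 21.75
tcp_pos: [621.7, 12.2, 201.4]
tcp_rot: [-179.9, -0.2, -80.5]
ft_force: [-1.5, -0.5, 0.6]
gripper_width: 0.289
```

```bash
cat > look.py <<'E'
from h import *;from rig import *
import cv2,sys
f=grab_frame('wrist');print(get_state()['clock'],get_state()['tcp_pos'],get_state()['tcp_rot'])
for l in ['tongue_hole','scale_hole']: print(l,[(np.round(d['point'],1),round(d['confidence'],2)) for d in nets.tip_of('wrist',l)[:3]])
T=np.array(f['world_to_cam']);K=f['intrinsics'];c=(T@[632,-80,52,1])[:3];th=np.arctan2(np.hypot(c[0],c[1]),c[2]);uv=K[0][0]*th*c[:2]/np.hypot(c[0],c[1])+[K[0][2],K[1][2]]
u=int(np.clip(uv[0],80,560));v=int(np.clip(uv[1],60,420))
print('crop origin',u-80,v-60,'x5');cv2.imwrite(sys.argv[1],cv2.resize(f['pixels'][v-60:v+60,u-80:u+80],None,fx=5,fy=5,interpolation=cv2.INTER_CUBIC))
np.savez('last',intrinsics=K,world_to_cam=T)
json.dump([*(cmd()[:2]+rot(-79.9).apply([140,8,0])[:2]),200.1,-79.9],open(F,'w'));print(cmd())
E
python3 look.py pics/w5.png
```

```text
21.8 [621.81070264  16.52464625 200.92541909] [-1.79945958e+02 -5.51611070e-02 -8.03063827e+01]
tongue_hole [(array([630.7, -84.5,  60.5]), 0.86)]
scale_hole [(array([627.5, -82.5,  43.1]), 0.88), (array([ 329.3, -159. ,   43.2]), 0.76), (array([ 790.6, -106.7,   45.3]), 0.62)]
crop origin 243 42 x5
[621.99299326  22.35889708 200.1        -79.9       ]
```

View pics/w5.png

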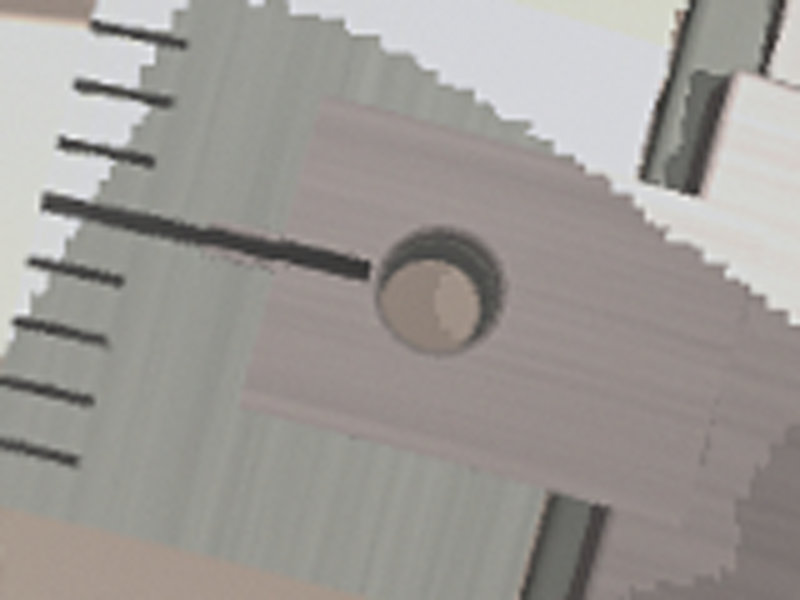

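Run:
```python
from h import *
f=np.load('last.npz')
for n,a,b,z in [('hole',440,290,60),('tline',300,254,60),('tlineend',366,270,60),('ptr0',215,236,60),('mark0',48,203,44),('mark1',150,224,44),('tick-1',62,144,44),('tick+1',30,262,44),('tongue edge up',322,99,60),('tongue edge dn',245,405,60)]:
    p=ray(f,243+a/5,42+b/5,z)[:2]
    th=np.radians(-6.3);e=np.array([np.cos(th),np.sin(th)]);g=np.array([-e[1],e[0]])
    print(n,p.round(1),'bed x,y',(p@e).round(1),(p@g).round(1))
```

```text
hole [626.6 -82.4] bed x,y 631.9 -13.2
tline [648.3 -84.5] bed x,y 653.6 -12.8
tlineend [638.1 -83.6] bed x,y 643.4 -13.1
ptr0 [661.4 -85.3] bed x,y 666.8 -12.2
mark0 [690.5 -88.2] bed x,y 696.0 -11.9
mark1 [673.6 -86.9] bed x,y 679.0 -12.4
tick-1 [689.8 -98.1] bed x,y 696.4 -21.8
tick+1 [691.9 -78.3] bed x,y 696.3 -1.9
tongue edge up [ 648.9 -108.7] bed x,y 657.0 -36.9
tongue edge dn [652.8 -60.3] bed x,y 655.5 11.7
```

The view shows the tongue hole at crop (440,290). The pointer line and the long mark are in line to about 0.6 mm, which is well inside the clearance. Next is the pin.

Run:
```python
from h import *
emit(line([(498,-330,190,-5)],42))
```

```text
0.181 0.102 0.006 0 0 -0.046; 0.361 0.204 0.011 0 0 -0.092; 0.542 0.306 0.017 0 0 -0.139; 0.723 0.409 0.022 0 0 -0.185; 0.903 0.511 0.028 0 0 -0.231 

0.068 0.196 0.006 0 0 -0.046; 0.135 0.393 0.011 0 0 -0.093; 0.202 0.589 0.017 0 0 -0.139; 0.27 0.785 0.023 0 0 -0.185 

end [ 498.1 -330.   189.9   -5. ]
```

play_rows --motion "0.181 0.102 0.006 0 0 -0.046; 0.361 0.204 0.011 0 0 -0.092; 0.542 0.306 0.017 0 0 -0.139; 0.723 0.409 0.022 0 0 -0.185; 0.903 0.511 0.028 0 0 -0.231" --hand 0.6

```text
clock: 22.4
tcp_pos: [552.9, -172.3, 194.5]
tcp_rot: [-180.0, 0.0, -37.7]
ft_force: [0.7, -0.8, 0.2]
gripper_width: 0.597
```

play_rows --motion "0.068 0.196 0.006 0 0 -0.046; 0.135 0.393 0.011 0 0 -0.093; 0.202 0.589 0.017 0 0 -0.139; 0.27 0.785 0.023 0 0 -0.185; 0.27 0.785 0.023 0 0 -0.185; 0.27 0.785 0.023 0 0 -0.185"

```text
clock: 23.0
tcp_pos: [497.8, -329.8, 190.0]
tcp_rot: [-180.0, -0.0, -5.1]
ft_force: [1.2, 0.4, 0.3]
gripper_width: 0.6
```

Run:
```python
from h import *;from rig import *
import cv2
s=get_state();print(s['clock'],s['tcp_pos'],s['tcp_rot'],s['ft_force'])
f=grab_frame('wrist')
for l in ['pin_collar','pin','stand','tongue_hole','scale_hole']: print(l,[(np.round(d['point'],1),round(d['confidence'],2)) for d in nets.tip_of('wrist',l)[:3]])
cv2.imwrite('pics/w6.png',f['pixels']);np.savez('last',**{k:f[k] for k in('intrinsics','world_to_cam')})
```

```text
23.0 [ 497.84648492 -329.83715813  190.00856447] [-1.79983021e+02 -1.85158393e-02 -5.09841930e+00] [1.1575188  0.43385189 0.34859015]
pin_collar []
pin [(array([ 496.9, -330.8,    6.3]), 0.95)]
stand [(array([ 4.975e+02, -3.310e+02,  1.000e-01]), 0.88), (array([537.3,  10.4,   2.7]), 0.45)]
tongue_hole [(array([628.8, -79.8,  57.4]), 0.67)]
scale_hole [(array([627.9, -81. ,  41.4]), 0.61)]
```

View pics/w6.png

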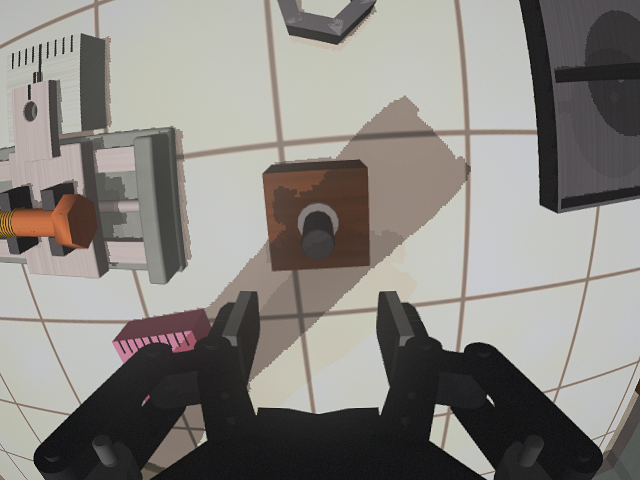

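Run:
```python
from h import *
f=np.load('last.npz')
print(ray(f,318,245,111),ray(f,318.5,223,61),ray(f,30,111,60))
```

```text
[ 497.25333525 -330.95615724  111.        ] [ 497.1865379  -331.36494168   61.        ] [627.19116371 -82.61432935  60.        ]
```

play_rows --motion "-0.004 0.005 0.18 0 0 0; -0.004 0.005 0.36 0 0 0; -0.004 0.005 0.48 0 0 0; -0.004 0.005 0.55 0 0 0; -0.004 0.005 0.589 0 0 0; -0.004 0.005 0.589 0 0 0; -0.004 0.005 0.589 0 0 0"

```text
clock: 24.0
tcp_pos: [497.4, -331.3, 73.2]
tcp_rot: [180.0, -0.1, -5.1]
ft_force: [1.1, -0.4, 0.8]
gripper_width: 0.602
```

play_rows --motion "0 0 0 0 0 0; 0 0 0 0 0 0; 0 0 0 0 0 0; 0 0 0 0 0 0; 0 0 0 0 0 0; 0 0 0 0 0 0" --hand 0 --grip_force 70

```text
clock: 24.6
tcp_pos: [497.3, -331.2, 73.2]
tcp_rot: [180.0, -0.1, -5.1]
ft_force: [-0.6, 1.4, 5.2]
gripper_width: 0.238
```

play_rows --motion "0 0 -0.08 0 0 0; 0 0 -0.2 0 0 0; 0 0 -0.36 0 0 0; 0 0 -0.52 0 0 0; 0 0 -0.62 0 0 0; 0 0 -0.65 0 0 0; 0 0 -0.65 0 0 0"

```text
clock: 25.3
tcp_pos: [496.9, -331.1, 203.0]
tcp_rot: [180.0, -0.1, -5.1]
ft_force: [0.6, 0.7, -2.7]
gripper_width: 0.241
```

Run:
```python
from h import *;from rig import *
s=get_state();print(s['clock'],s['tcp_pos'],s['ft_force'],s['gripper_width'])
json.dump([497.3,-331.1,202.0,-5.0],open(F,'w'))
t=(627.3,-82.3,202,-5)
emit(line([t],40)+[t,t])
```

```text
25.3 [ 496.93485025 -331.06832717  202.95445362] [ 0.62893417  0.71126031 -2.65929679] 0.24144996325919738
0.067 -0.162 0 0 0 0; 0.135 -0.324 0 0 0 0; 0.202 -0.486 0 0 0 0; 0.27 -0.648 0 0 0 0; 0.337 -0.81 0 0 0 0; 0.404 -0.972 0 0 0 0 

0.068 -0.162 0 0 0 0; 0.135 -0.324 0 0 0 0; 0.135 -0.324 0 0 0 0; 0.135 -0.324 0 0 0 0 

end [627.3 -82.3 202.   -5. ]
```

play_rows --motion "0.067 -0.162 0 0 0 0; 0.135 -0.324 0 0 0 0; 0.202 -0.486 0 0 0 0; 0.27 -0.648 0 0 0 0; 0.337 -0.81 0 0 0 0; 0.404 -0.972 0 0 0 0"

```text
clock: 25.9
tcp_pos: [594.1, -142.6, 200.3]
tcp_rot: [-180.0, 0.2, -5.1]
ft_force: [0.5, -1.2, -2.0]
gripper_width: 0.237
```

play_rows --motion "0.068 -0.162 0 0 0 0; 0.135 -0.324 0 0 0 0; 0.135 -0.324 0.15 0 0 0; 0.135 -0.324 0.27 0 0 0; 0.135 -0.324 0.31 0 0 0; 0.135 -0.324 0.31 0 0 0; 0.135 -0.324 0.31 0 0 0"

```text
clock: 26.6
tcp_pos: [627.2, -82.8, 140.6]
tcp_rot: [180.0, -0.0, -5.1]
ft_force: [-0.5, -0.9, -2.3]
gripper_width: 0.237
```

Run:
```python
from h import *;from rig import *
import cv2
s=get_state();print(s['clock'],s['tcp_pos'],s['tcp_rot'],s['ft_force'],s['gripper_width'])
im=[]
for c,p in [('wrist',[627,-82,70]),('scene',[627,-82,65])]:
    f=grab_frame(c);K=np.array(f['intrinsics']);T=np.array(f['world_to_cam'])
    for l in ['pin_tip','pin_collar','tongue_hole']: print(c,l,[(np.round(d['point'],1),round(d['confidence'],2)) for d in nets.tip_of(c,l)[:2]])
    q=(T@[*p,1])[:3]
    if c=='wrist': th=np.arctan2(np.hypot(*q[:2]),q[2]);uv=K[0,0]*th*q[:2]/np.hypot(*q[:2])+K[:2,2]
    else: uv=(K@q)[:2]/q[2]
    w=80 if c=='wrist' else 40
    u,v=int(uv[0]),int(np.clip(uv[1],w,480-w));print(uv,'origin',u-w,v-w,'scale',400/(2*w))
    im.append(cv2.resize(f['pixels'][v-w:v+w,u-w:u+w],(400,400),interpolation=cv2.INTER_CUBIC))
    np.savez('last_'+c,intrinsics=K,world_to_cam=T)
cv2.imwrite('pics/w7.png',np.hstack(im))
```

```text
26.6 [627.15587421 -82.76386648 140.64081569] [ 1.79979429e+02 -1.73572701e-02 -5.11280547e+00] [-0.46484945 -0.93289028 -2.27033058] 0.23666331117346995
wrist pin_tip []
wrist pin_collar [(array([628.9, -86.6, 121.1]), 0.86), (array([630.1, -84.4,  70.5]), 0.62)]
wrist tongue_hole [(array([632.2, -80.1,  61. ]), 0.92)]
[314.7692306  249.15481435] origin 234 169 scale 2.5
scene pin_tip [(array([626.9, -83.7,  73.3]), 0.65), (array([ 498.3, -332.4,   -0.9]), 0.55)]
scene pin_collar [(array([630.7, -79.5, 120.9]), 0.78)]
scene tongue_hole [(array([629.1, -82. ,  61.6]), 0.7)]
[325.49490142 279.10140728] origin 285 239 scale 5.0
```

View pics/w7.png

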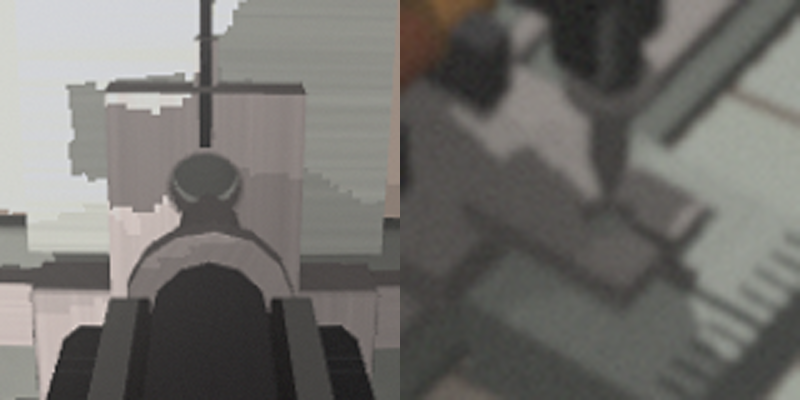

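Run:
```python
from h import *
f=np.load('last_wrist.npz')
for n,a,b,z in [('far rim',206,151,60),('left rim',169,190,60),('right rim',243,190,60),('tongue far edge L',106,93,60),('tongue far edge R',304,93,60),('collar far',212,234,123)]: print(n,ray(f,234+a/2.5,169+b/2.5,z).round(1))
g=np.load('last_scene.npz');K=g['intrinsics'];T=g['world_to_cam']
d=np.linalg.solve(K,[285+(608-400)/5,239+203/5,1]);d=T[:3,:3].T@d;o=-T[:3,:3].T@T[:3,3]
print('tip scene',(o+d*(73-o[2])/d[2]).round(1))
```

```text
far rim [636.5 -83.8  60. ]
left rim [626.9 -73.5  60. ]
right rim [625.2 -92.3  60. ]
tongue far edge L [653.7 -60.4  60. ]
tongue far edge R [ 649.3 -109.5   60. ]
collar far [639.6 -85.4 123. ]
tip scene [632.8 -88.4  73. ]
```

play_rows --motion "0 0 0.03 0 0 0; 0 0 0.06 0 0 0; 0 0 0.09 0 0 0; 0 0 0.12 0 0 0; 0 0 0.15 0 0 0; 0 0 0.15 0 0 0"

```text
clock: 27.6
tcp_pos: [626.4, -82.0, 108.8]
tcp_rot: [180.0, 0.1, -5.1]
ft_force: [0.1, 0.2, -1.4]
gripper_width: 0.24
```

play_rows --motion "0 0 0.025 0 0 0; 0 0 0.05 0 0 0; 0 0 0.075 0 0 0; 0 0 0.1 0 0 0; 0 0 0.125 0 0 0; 0 0 0.145 0 0 0; 0 0 0.145 0 0 0"

```text
clock: 28.3
tcp_pos: [626.6, -82.1, 80.3]
tcp_rot: [180.0, 0.1, -5.1]
ft_force: [-1.0, -0.2, -2.4]
gripper_width: 0.236
```

play_rows --motion "0 0 0.006 0 0 0; 0 0 0.012 0 0 0; 0 0 0.012 0 0 0; 0 0 0.012 0 0 0"

```text
clock: 28.7
tcp_pos: [627.1, -82.2, 78.8]
tcp_rot: [-180.0, -0.0, -5.1]
ft_force: [-0.1, 0.2, -2.9]
gripper_width: 0.235
```

play_rows --motion "0 0 0.004 0 0 0; 0 0 0.008 0 0 0; 0 0 0.008 0 0 0; 0 0 0.008 0 0 0"

```text
clock: 29.1
tcp_pos: [627.3, -82.2, 78.2]
tcp_rot: [-180.0, -0.0, -5.1]
ft_force: [-3.2, 1.7, 6.9]
gripper_width: 0.243
```

Contact came at 78.2 mm, the expected seat height, with an upward force. I'll release and back away.

play_rows --motion "0 0 0 0 0 0; 0 0 0 0 0 0; 0 0 0 0 0 0; 0 0 0 0 0 0; 0 0 0 0 0 0" --hand 0.55

```text
clock: 29.6
tcp_pos: [627.0, -82.2, 77.0]
tcp_rot: [180.0, 0.0, -5.1]
ft_force: [0.4, 0.2, -0.0]
gripper_width: 0.549
```

play_rows --motion "0 0 -0.08 0 0 0; 0 0 -0.25 0 0 0; 0 0 -0.45 0 0 0; 0 0 -0.65 0 0 0; 0 0 -0.65 0 0 0"

```text
clock: 30.1
tcp_pos: [629.6, -83.9, 214.7]
tcp_rot: [180.0, -0.6, -5.1]
ft_force: [0.9, 0.4, -0.4]
gripper_width: 0.551
```

play_rows --motion "-0.2 0 0 0 0 0; -0.4 0 0 0 0 0; -0.4 0 0 0 0 0; -0.4 0 0 0 0 0"

```text
clock: 30.5
tcp_pos: [547.1, -74.7, 208.0]
tcp_rot: [-179.9, -0.1, -5.1]
ft_force: [-0.1, -0.2, 0.0]
gripper_width: 0.549
```

Run:
```python
from h import *;from rig import *
import cv2
s=get_state();print(s['clock'],s['tcp_pos'],s['ft_force'])
im=[]
for c,p in [('wrist',[640,-85,60]),('scene',[627,-82,65])]:
    f=grab_frame(c);K=np.array(f['intrinsics']);T=np.array(f['world_to_cam'])
    for l in ['pin_collar','pin','crank_handle']: print(c,l,[(np.round(d['point'],1),round(d['confidence'],2)) for d in nets.tip_of(c,l)[:2]])
    q=(T@[*p,1])[:3]
    if c=='wrist': th=np.arctan2(np.hypot(*q[:2]),q[2]);uv=K[0,0]*th*q[:2]/np.hypot(*q[:2])+K[:2,2]
    else: uv=(K@q)[:2]/q[2]
    w=70 if c=='wrist' else 40
    u,v=int(uv[0]),int(np.clip(uv[1],w,480-w))
    im.append(cv2.resize(f['pixels'][v-w:v+w,u-w:u+w],(400,400),interpolation=cv2.INTER_CUBIC))
cv2.imwrite('pics/w8.png',np.hstack(im))
```

```text
30.5 [547.05128894 -74.67074156 208.00313418] [-0.10834504 -0.19975635  0.02843731]
wrist pin_collar [(array([627. , -84.1,  59.3]), 0.9)]
wrist pin [(array([627.8, -83. ,  11. ]), 0.58), (array([724.9, 256.9,   0.8]), 0.33)]
wrist crank_handle [(array([628. , -85.2,  60.6]), 0.29)]
scene pin_collar [(array([629.6, -81.7,  60.2]), 0.7)]
scene pin [(array([627.8, -82.2,  13.7]), 0.76)]
scene crank_handle [(array([609.5, 164.6, 153.5]), 0.76)]
```

View pics/w8.png

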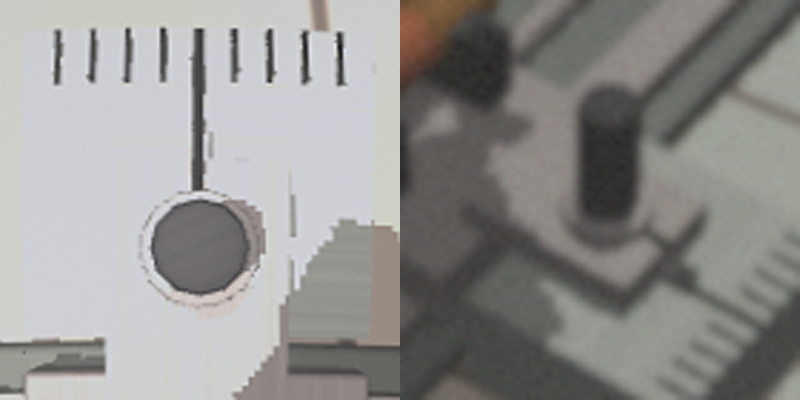

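The pin stands upright with its collar flat on the tongue (wrist crop (200,248)). The pointer line runs straight into the long mark (crop (198,30) to (198,190)). The arm is clear of everything, so I'm handing in.

```bash
python3 -c "
from rig import order
print(order.finish_job())"
```

```text
the job is handed in; nothing more can be done
None
```

The slide is at the long mark and the lock pin is home with its collar on the tongue. I handed the job in at about 31 s of the 72 s allowed.

**What I did:** I turned the handwheel about 750° clockwise in three grips of the handle, moving the slide roughly 62 mm. I then took the pin from its stand, pushed it down through the tongue and the scale plate, let go and backed away. The nuts and the brush head were not touched.

**Last checks:**
- **Pin seating:** contact came at the expected height (TCP at 78.2 mm). The networks put the collar's underside at 59–60 mm against 60 mm nominal, and the picture shows the pin upright.
- **Pointer:** in the final picture its line runs straight into the long mark. A measurement before the pin went in suggested it was about 0.6 mm short, within that measurement's error and the 4 mm clearance, so I did not correct it.
- **Forces:** the readings at the end of each move stayed below about 8 N, and the force was near zero with the arm clear.
- **Disagreements:** a rough pin-tip reading from the blurry scene camera before insertion was about 8 mm off from the others. I ignored it, and the insertion met no resistance. One wrist-camera reading also put the crank handle on the pin, at low confidence.

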